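# Stir the ceramic beads in the speckled bowl

## Task

Take the red-headed wooden stirrer from the blue cup and, with its head down close to the floor of the cream speckled bowl, stir the beads two full turns in wide circles, so that most of them end up somewhere else in the bowl. Keep all the beads in the bowl and your fingers off them, then stand the stirrer back in the blue cup, red head down, and let go.

Things in the scene. Friction and masses are not known exactly. Their poses are not given: they have to be found in the camera images.
- stirrer_mid (a point): Stirrer: straight round pale-wood rod, 18 mm diameter, with a red cylindrical head below (26 mm diameter, 20 mm tall, flat foot); 170 mm long in all, about 90 g. It stands loose, upright, head down in the blue cup. This point is its centre, 85 mm from foot and top; z along the rod to its top. Grip the rod from above, in any direction, best 50 to 60 mm above this point.
- stirrer_foot (a point): The centre of the flat underside of the stirrer's red head, 85 mm below the centre of the stirrer along its rod.
- bowl_floor (a point): Mixing bowl, fixed: cream, pink speckles, wavy yellow rim. Point: centre of its flat inner floor, 6 mm above the table; z up, x away from the robot. Inner radius 62 mm (rim 68), wall 6, rim 50 mm above the floor. 4 beads start at its far, left, near and right, 40 mm from the middle; the middle is clear 20 mm all round: let the head down there. Circles of radius 35 to 40 mm meet all beads.
- cup_floor (a point): The stirrer's cup: plain blue round cup without handle, fixed to the table. This point is the centre of its inner floor, 6 mm above the table. Inner radius 28 mm, wall 5 mm, rim 56 mm above the floor. The cream speckled cup with brushes is not meant.
- bead1_mid (a point): A pink ceramic bead, loose in the mixing bowl: barrel-shaped, 22 mm in diameter, 20 mm tall, about 16 g, standing on its flat end. This point is its centre, 10 mm above its underside.
- bead2_mid (a point): A yellow ceramic bead, loose in the mixing bowl: barrel-shaped, 22 mm in diameter, 20 mm tall, about 16 g, standing on its flat end. This point is its centre, 10 mm above its underside.
- bead3_mid (a point): A pink ceramic bead, loose in the mixing bowl: barrel-shaped, 22 mm in diameter, 20 mm tall, about 16 g, standing on its flat end. This point is its centre, 10 mm above its underside.
- bead4_mid (a point): A yellow ceramic bead, loose in the mixing bowl: barrel-shaped, 22 mm in diameter, 20 mm tall, about 16 g, standing on its flat end. This point is its centre, 10 mm above its underside.

How it is judged:
By the outcome, as a careful person would: the job done as asked, in the order asked, and still so for the second after the job is handed in, with the robot touching nothing.
It also fails if it takes over 64 s, if anything falls off the work surface, if the arm or the gripper's body presses on something with over 40 N, if the wrist force passes 120 N, or if a joint passes its speed limit or range.

## Robot

A 6-joint arm with a two-finger parallel gripper is mounted at the origin on the work surface. World frame = base frame: x ahead of the robot, y to its left, z up, the work surface at z = 0. Lengths are in mm, angles in degrees, forces in N, time in s.
With the tool pointing down it reaches from about 425 to 950 mm from the base axis. Payload 14.7 kg.
Tool frame: the origin (TCP) lies between the finger pads; the fingertips stand 22 mm ahead of it and the grasp point (between the pads) lies 3 mm ahead of it (ctrl.nose_length is the z of the fingertips in the tool frame, in mm); z points along the fingers, y is the direction in which the jaws open and shut (so a half turn about z gives the same grasp; the last joint's range is limited). The gripper opens to 85 mm and grips with 20 to 120 N. Pads are 22 mm wide; open, the fingers measure 114 mm over their backs; the gripper's body (76 mm by 85 mm) begins 54 mm behind the grasp point. The pads swing forward as they close: fully open they stand 13 mm farther back than shut.
Start: joints at [-76.868, 27.513, 91.461, -0, 61.026, -2.67], TCP at [177.022, -625.424, 253.297] pointing down, gripper open.
Joint ranges: [-157.49, 157.49], [-46.99, 117.5], [13.45, 153.17], [-89.5, 269.5], [5.16, 153.95], [-167.48, 167.48]. Speed limits (degrees/s): [108.29, 108.29, 136.94, 172.46, 172.46, 172.46].

## Interface

Orientations are given as a 3x3 rotation matrix whose columns are the frame's x, y, z axes.
In Python, from plant import ctrl gives the robot as it stands.
- The arm moves only by the shell command python3 -m inch 'ROWS' [FORCE]. ROWS is JSON, a list of rows, each a list of 3 entries, a list of its own where there are three numbers: the closure, from 0 (fully open) to 1 (shut), then the shift along the tool's x, y, z in cm, then the turn, a rotation vector about the tool's x, y, z in degrees. In form: [[fingers, [dx, dy, dz], [wx, wy, wz]], ...]. A call has 1 to 5 rows; each row shifts and turns the pose as measured when the row begins, along the tool's axes as they then stand; what a row does not reach is not made up. A row lasts 1/10 s, in which the tool goes at most 50 mm and 8.59 degrees, less where a joint would pass 70% of its speed; a pose out of reach is approached as far as the arm can. A call with a gripper value outside its range is refused whole. The fingers move at their own pace and stop on an object; FORCE is the grip in N (left out, the last holds). Time passes only in rows, so rows that do not move let the fingers close. It gives the time, the measured TCP pose, the force and the opening at its end, in the units of the state.
- ctrl.read_state(): the state, without advancing time (a new reading comes with each control period).
- ctrl.snapshot(name): name is "side" or "top" or "wrist"; returns the picture (400x640x3 uint8, red, green, blue); there is no depth.
- ctrl.calibration(name): a dict with "intrinsics" (3x3 intrinsics, pixels), "R" (3x3) and "t" (3): a world point X has camera coordinates R X + t. Camera axes: x right, y down, z forward; pixel columns grow to the right and rows downward; lengths in mm; the calibration is good to about 2 mm. A picture is of the moment at which its call begins: read the wrist's pose just before it. calibration takes no time and is no camera call; for the wrist camera it gives the pose at the moment of the call.
- ctrl.finish_job(): hands the job in, once; it reports no verdict.
The state is a dict: "time": time; "joint_pos": joint angles; "joint_vel": joint speeds; "tau": joint torques, N m; "ee_pos": TCP position; "orientation": TCP orientation; "contact_force": force on the tool from outside, world axes, zero at the start; "torque": the same for the moment, N m; "grip_width": opening from 0.0 (shut) to 1.0 (fully open).
Only numpy, scipy, OpenCV 4.12 (cv2) and the standard library are available. Lean on these libraries where they do the work, as an engineer would, in place of code of your own. Each camera call takes 0.05 s, during which the arm holds its last target. There are 200 camera calls.

## Working session

There is one attempt and no reset: what is moved stays moved. The work goes in short steps, Python scripts to look and compute and a shell command to move; the robot and the scene stay as the last step left them, time stands still between calls to the robot, and variables do not carry over. Pictures are saved under pics/ and viewed, about 8 in all and at most 12, crops included, and the job is handed in when it is done.

```bash
mkdir -p pics; ls
cat > h.py <<'E'
import numpy as np, cv2
from plant import ctrl
def snap(n,f):
    im=ctrl.snapshot(n); cv2.imwrite('pics/'+f,im[:,:,::-1]); return im
def ray(n,u,v,z):
    c=ctrl.calibration(n);K,R,t=[np.array(c[k],float) for k in('intrinsics','R','t')]
    o=-R.T@t; d=R.T@np.linalg.inv(K)@[u,v,1]; return (o+d*(z-o[2])/d[2]).round(1)
def proj(n,X):
    c=ctrl.calibration(n);K,R,t=[np.array(c[k],float) for k in('intrinsics','R','t')]
    p=K@(R@np.array(X,float)+t); return (p[:2]/p[2]).round(1)
E
python3 - <<'E'
from h import *
snap('top','top1.png');snap('side','side1.png')
s=ctrl.read_state();print(s['time'],s['ee_pos'],np.array(s['orientation']).round(3).tolist(),s['contact_force'],ctrl.nose_length)
for n in('top','side'):
    c=ctrl.calibration(n);R=np.array(c['R']);print(n,(-R.T@np.array(c['t'])).round(),R.round(2).tolist())
E
```

```text
pics
0.1 [ 176.9356984  -625.10011058  252.73959166] [[0.962, 0.272, -0.0], [0.272, -0.962, 0.001], [0.0, -0.001, -1.0]] [0.69091518 1.26308933 0.08378516] 22.0
top [434. -12. 886.] [[-0.01, -1.0, 0.03], [-0.99, 0.0, -0.17], [0.17, -0.03, -0.99]]
side [ 447. -659.  685.] [[0.98, -0.21, -0.01], [-0.15, -0.66, -0.73], [0.15, 0.72, -0.68]]
```

View pics/top1.png

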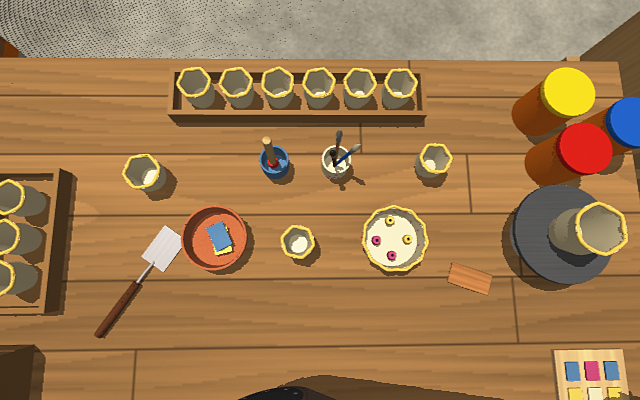

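View pics/side1.png

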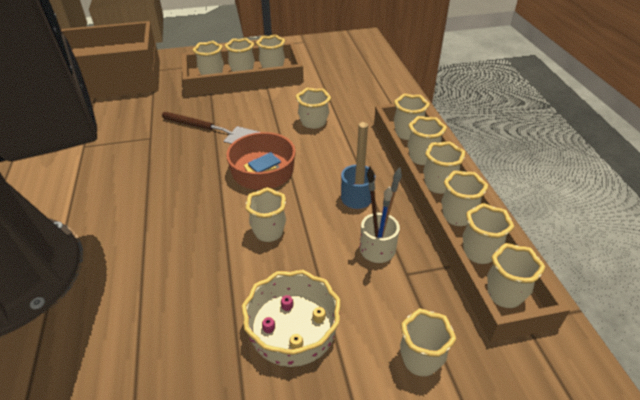

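The top view shows the blue cup at about (274,161) with the stirrer's top at about (267,142), and the bowl at about (394,240). The brush cup at (336,160) is next to the blue cup. I'll enlarge these areas.

Run:
```python
from h import *
t=cv2.imread('pics/top1.png');s=cv2.imread('pics/side1.png')
a=cv2.resize(t[125:195,245:295],None,fx=6,fy=6,interpolation=2)   #300x420
b=cv2.resize(s[110:215,325:385],None,fx=4,fy=4,interpolation=2)   #240x420
c=cv2.resize(t[200:280,355:435],None,fx=3,fy=3,interpolation=2)   #240x240
o=np.zeros((420,780,3),np.uint8);o[:,:300]=a;o[:,300:540]=b;o[:240,540:]=c
cv2.imwrite('pics/c1.png',o)
```

```text
(no output)
```

View pics/c1.png

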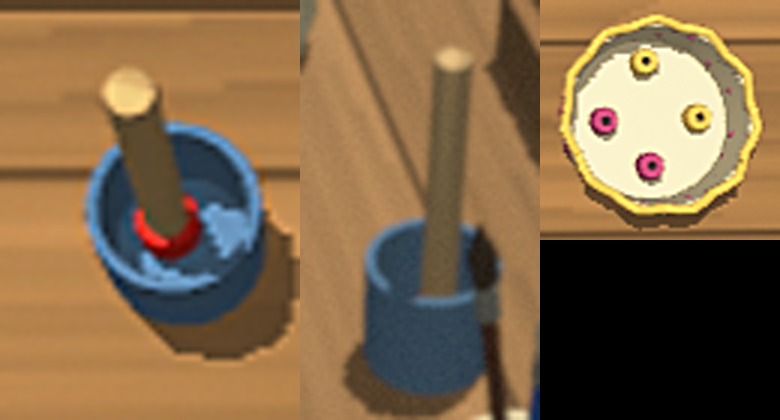

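Run:
```python
from h import *
print('stirtop top',ray('top',266.8,140.5,176),'side',ray('side',363.3,124.5,176))
print('head',ray('top',273,162,26))
print('cup',ray('top',274.2,159.5,62),ray('side',357.8,175,62))
print('bowl',ray('top',395,238.3,56))
for u,v in((105,62),(158,118),(65,121),(111,166)): print(ray('top',355+u/3,200+v/3,26))
```

```text
stirtop top [680.8  60.7 176. ] side [683.4  60.3 176. ]
head [679.3  60.6  26. ]
cup [674.9  54.8  62. ] [677.  55.  62.]
bowl [ 492.6 -217.7   56. ]
[ 536.2 -215.2   26. ]
[ 492.1 -254.8   26. ]
[ 490.3 -181.9   26. ]
[ 455.4 -216.3   26. ]
```

Stirrer at about (681,60), cup centre about (676,55), bowl about (493,−217). Next I swing along an arc about the base, which brings the jaw axis close to world x at the cup.

```bash
A='[0,[4.8,0,0],[0,0,-4.2]]'; python3 -m inch '[[0,[4.8,0,0],[0,0,-4.2]],[0,[4.8,0,0],[0,0,-4.2]],[0,[4.8,0,0],[0,0,-4.2]],[0,[4.8,0,0],[0,0,-4.2]],[0,[4.8,0,0],[0,0,-4.2]]]' 30
```

```text
time: 0.6
ee_pos: [395.5, -527.0, 250.7]
orientation: [[0.799, 0.601, -0.002], [0.601, -0.799, 0.002], [-0.001, -0.003, -1.0]]
contact_force: [0.2, 0.2, -0.7]
grip_width: 0.999
```

```bash
python3 -m inch '[[0,[4.8,0,0],[0,0,-4.2]],[0,[4.8,0,0],[0,0,-4.2]],[0,[4.8,0,0],[0,0,-4.2]],[0,[4.8,0,0],[0,0,-4.2]],[0,[4.8,0,0],[0,0,-4.2]]]' && python3 -m inch '[[0,[4.8,0,0],[0,0,-4.2]],[0,[4.8,0,0],[0,0,-4.2]],[0,[4.8,0,0],[0,0,-4.2]],[0,[4.8,0,0],[0,0,-4.2]],[0,[0,0,0],[0,0,0]]]'
cat >> h.py <<'E'
def to(X):
    s=ctrl.read_state();R=np.array(s['orientation']);print(s['time'],np.round(s['ee_pos'],1),'f',np.round(s['contact_force'],1),'w',s['grip_width'],'cm in tool:',(R.T@(np.array(X)-s['ee_pos'])/10).round(2))
    print('R',R.round(3).tolist())
E
python3 -c "
from h import *
to([681,60,250])"
```

```text
time: 1.1
ee_pos: [569.2, -349.2, 248.6]
orientation: [[0.518, 0.856, -0.004], [0.856, -0.518, 0.003], [0.001, -0.005, -1.0]]
contact_force: [0.4, -0.1, 0.7]
grip_width: 0.998
time: 1.6
ee_pos: [653.6, -162.3, 246.7]
orientation: [[0.229, 0.973, -0.005], [0.973, -0.229, 0.005], [0.004, -0.006, -1.0]]
contact_force: [-0.2, -0.7, 0.2]
grip_width: 1.0
1.6 [ 653.6 -162.3  246.7] f [-0.2 -0.7  0.2] w 0.9998375105900589 cm in tool: [22.27 -2.42 -0.22]
R [[0.229, 0.973, -0.005], [0.973, -0.229, 0.005], [0.004, -0.006, -1.0]]
```

```bash
python3 -m inch '[[0,[4.46,-0.48,0],[0,0,0]],[0,[4.46,-0.48,0],[0,0,0]],[0,[4.46,-0.48,0],[0,0,0]],[0,[4.46,-0.48,0],[0,0,0]],[0,[4.46,-0.48,0],[0,0,0]]]' && python3 -m inch '[[0,[0,0,0],[0,0,-6.6]],[0,[0,0,0],[0,0,-6.6]],[0,[0,0,0],[-0.3,0,0]]]'; 
python3 -c "
from h import *
snap('wrist','w1.png')
to([681,60,146+3]); print(proj('wrist',[681,60,176]),proj('wrist',[681,60,6]))"
```

```text
time: 2.1
ee_pos: [680.9, 62.7, 245.6]
orientation: [[0.233, 0.972, -0.008], [0.972, -0.233, 0.004], [0.002, -0.009, -1.0]]
contact_force: [0.0, -1.1, 0.1]
grip_width: 0.998
time: 2.4
ee_pos: [680.7, 69.9, 244.3]
orientation: [[-0.007, 1.0, -0.004], [1.0, 0.007, 0.005], [0.005, -0.004, -1.0]]
contact_force: [0.5, -1.2, -0.2]
grip_width: 1.002
2.45 [680.5  69.6 244.3] f [-0.   0.2 -0.3] w 1.004286414991861 cm in tool: [-1.    0.08  9.52]
R [[-0.002, 1.0, -0.004], [1.0, 0.002, 0.005], [0.005, -0.004, -1.0]]
[320.1 238.4] [320.9 183.3]
```

View pics/w1.png

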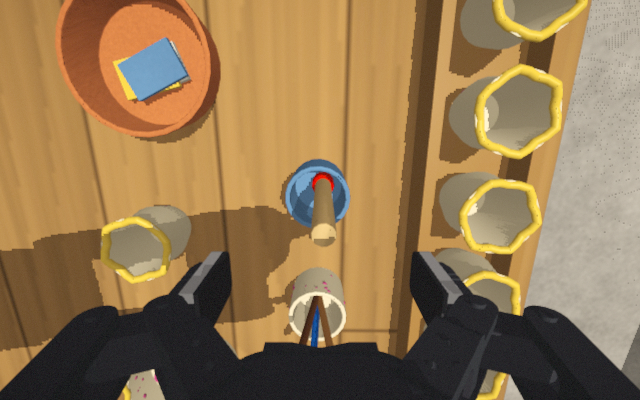

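Run:
```python
from h import *
print('stir',ray('wrist',323,234,176),'cup',ray('wrist',318,195,62))
for z in (130,160,190,220): print(z,[ray('top',*p,z)[:2] for p in((338,133),(357,148))],[ray('side',*p,z)[:2] for p in((370,170),(398,171))])
c=ctrl.calibration('wrist');R=np.array(c['R']);print((-R.T@np.array(c['t'])).round())
to([681,60,149])
```

```text
stir [682.9  63.2 176. ] cup [678.2  60.1  62. ]
130 [array([713.6, -86.7]), array([ 680.2, -126.6])] [array([676.7, -14.5]), array([724.1, -28.1])]
160 [array([702.5, -83.7]), array([ 670.4, -122. ])] [array([664.3, -49.3]), array([709.1, -62.2])]
190 [array([691.4, -80.7]), array([ 660.6, -117.5])] [array([651.9, -84.2]), array([694.2, -96.3])]
220 [array([680.3, -77.8]), array([ 650.8, -112.9])] [array([ 639.5, -119.1]), array([ 679.2, -130.5])]
[682. 140. 365.]
2.45 [680.5  69.6 244.3] f [-0.   0.2 -0.3] w 1.004286414991861 cm in tool: [-1.    0.08  9.52]
R [[-0.002, 1.0, -0.004], [1.0, 0.002, 0.005], [0.005, -0.004, -1.0]]
```

```bash
python3 -m inch '[[0,[-0.85,0.15,0],[0,0,0]],[0,[0,0,2],[0,0,0]],[0,[0,0,2.5],[0,0,0]],[0,[0,0,2.5],[0,0,0]],[0,[0,0,2.3],[0,0,0]]]' && python3 -m inch '[[0,[0,0,0],[0,0,0]]]' 40
python3 -c "
from h import *
snap('wrist','w2.png')
to([682,61.5,149])"
```

```text
time: 2.95
ee_pos: [684.6, 55.5, 152.4]
orientation: [[0.017, 1.0, 0.004], [1.0, -0.017, 0.004], [0.004, 0.004, -1.0]]
contact_force: [0.1, 0.0, -0.5]
grip_width: 1.003
time: 3.05
ee_pos: [682.8, 54.1, 149.4]
orientation: [[0.02, 1.0, -0.001], [1.0, -0.02, 0.004], [0.004, -0.001, -1.0]]
contact_force: [-0.2, -0.4, -0.2]
grip_width: 0.997
3.1 [683.7  54.1 151.1] f [0.1 0.7 1.1] w 0.9987562508186377 cm in tool: [ 0.74 -0.19  0.22]
R [[0.02, 1.0, 0.001], [1.0, -0.02, 0.004], [0.004, 0.001, -1.0]]
```

View pics/w2.png

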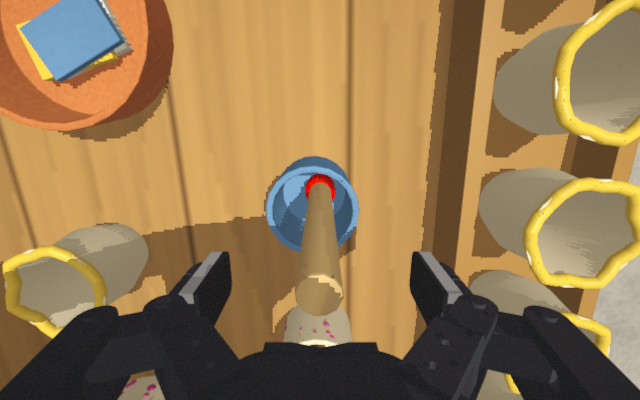

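```bash
python3 -c "
from h import *
p=ray('wrist',319,294,176);c=ray('wrist',312,210,62);print(p,c)
to([p[0],p[1],149])"
```

```text
[684.4  62.4 176. ] [678.7  57.9  62. ]
3.1 [683.7  54.1 151.1] f [0.1 0.7 1.1] w 0.9987562508186377 cm in tool: [0.83 0.05 0.22]
R [[0.02, 1.0, 0.001], [1.0, -0.02, 0.004], [0.004, 0.001, -1.0]]
```

```bash
python3 -m inch '[[0,[0.8,0.05,0.1],[0,0,0]],[0,[0,0,0],[0,0,0]],[1,[0,0,0],[0,0,0]],[1,[0,0,0],[0,0,0]],[1,[0,0,0],[0,0,0]]]' 60 && python3 -m inch '[[1,[0,0,0],[0,0,0]],[1,[0,0,0],[0,0,0]],[1,[0,0,0],[0,0,0]],[1,[0,0,0],[0,0,0]]]'
```

```text
time: 3.6
ee_pos: [687.1, 61.9, 155.4]
orientation: [[0.023, 1.0, 0.007], [1.0, -0.023, 0.004], [0.004, 0.007, -1.0]]
contact_force: [0.5, 0.6, -0.3]
grip_width: 0.514
time: 4.0
ee_pos: [687.3, 61.9, 156.0]
orientation: [[0.023, 1.0, 0.008], [1.0, -0.023, 0.004], [0.004, 0.008, -1.0]]
contact_force: [-0.4, 0.1, 0.3]
grip_width: 0.192
```

```bash
python3 -m inch '[[1,[0,0,-1],[0,0,0]],[1,[0,0,-2.5],[0,0,0]],[1,[0,0,-3],[0,0,0]],[1,[0,0,-2.5],[0,0,0]],[1,[0,0,0],[0,0,0]]]'; python3 -c "
from h import *
a=snap('side','s2.png');b=snap('wrist','w3.png')
o=np.zeros((400,800,3),np.uint8);o[:,:400]=a[:,200:600];o[:,400:]=b[:,120:520];cv2.imwrite('pics/c2.png',o[:,:,::-1])
to([493,-217,200])
"
```

```text
time: 4.5
ee_pos: [685.9, 61.5, 250.3]
orientation: [[0.023, 1.0, 0.006], [1.0, -0.023, 0.004], [0.004, 0.006, -1.0]]
contact_force: [-0.2, 0.1, -0.4]
grip_width: 0.192
4.6 [684.5  61.4 247. ] f [-0.2 -0.2 -1. ] w 0.19552659303297282 cm in tool: [-28.29 -18.5    4.56]
R [[0.023, 1.0, 0.002], [1.0, -0.023, 0.004], [0.004, 0.002, -1.0]]
```

View pics/c2.png

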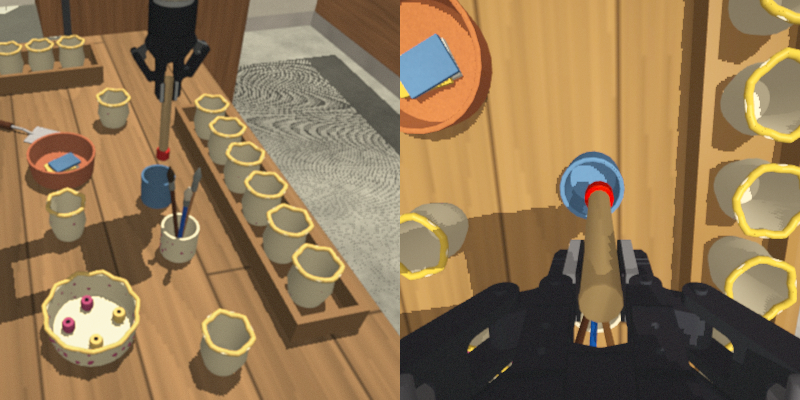

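Held upright: the red head (pixel (162,154), left panel) hangs clear above the blue cup. Now I carry it to the bowl, moving inward first to stay clear of the brushes.

```bash
python3 -m inch '[[1,[0,-4.5,-0.3],[0,0,0]],[1,[0,-4.5,0],[0,0,0]],[1,[-4,-1.4,0],[0,0,0]],[1,[-4,-1.4,0],[0,0,0]],[1,[-4,-1.4,0],[0,0,0]]]' && python3 -m inch '[[1,[-4,-1.4,0],[0,0,0]],[1,[-4,-1.4,0],[0,0,0]],[1,[-4,-1.4,0],[0,0,0]],[1,[-2,-0.7,0],[0,0,0]],[1,[0,0,0],[0,0,0]]]';python3 -c "
from h import *
to([493,-217,200])
"
```

```text
time: 5.1
ee_pos: [543.1, -53.6, 243.0]
orientation: [[0.017, 1.0, -0.006], [1.0, -0.017, 0.005], [0.005, -0.007, -1.0]]
contact_force: [1.0, -1.0, 0.0]
grip_width: 0.193
time: 5.6
ee_pos: [483.7, -200.4, 237.8]
orientation: [[0.02, 1.0, -0.015], [1.0, -0.02, 0.008], [0.007, -0.015, -1.0]]
contact_force: [-0.8, -0.2, -1.4]
grip_width: 0.196
5.6 [ 483.7 -200.4  237.8] f [-0.8 -0.2 -1.4] w 0.1964970397620029 cm in tool: [-1.67  1.02  3.75]
R [[0.02, 1.0, -0.015], [1.0, -0.02, 0.008], [0.007, -0.015, -1.0]]
```

```bash
python3 -m inch '[[1,[-1.65,1,0],[-0.8,-0.4,0]],[1,[0,0,0],[0,0,0]]]';python3 -c "
from h import *
a=snap('side','s3.png');b=snap('wrist','w4.png');t=snap('top','t4.png')
o=np.zeros((480,800,3),np.uint8);o[:,:400]=cv2.resize(a[190:390,215:382],(400,480));o[:,400:]=cv2.resize(b[80:320,220:420],(400,480));cv2.imwrite('pics/c3.png',o[:,:,::-1])
to([493,-217,200])
print(proj('wrist',[493,-217.5,6]),proj('wrist',[493,-217.5,56]))
"
```

```text
time: 5.8
ee_pos: [493.1, -217.7, 236.1]
orientation: [[0.021, 1.0, -0.002], [1.0, -0.021, 0.001], [0.001, -0.002, -1.0]]
contact_force: [0.3, 0.3, -2.3]
grip_width: 0.194
5.95 [ 492.1 -215.8  236.1] f [-0.4 -0.4 -0.3] w 0.19479030229121252 cm in tool: [-0.13  0.11  3.61]
R [[0.02, 1.0, -0.004], [1.0, -0.02, 0.002], [0.002, -0.004, -1.0]]
[321.3 177.8] [321.2 187.7]
```

View pics/c3.png

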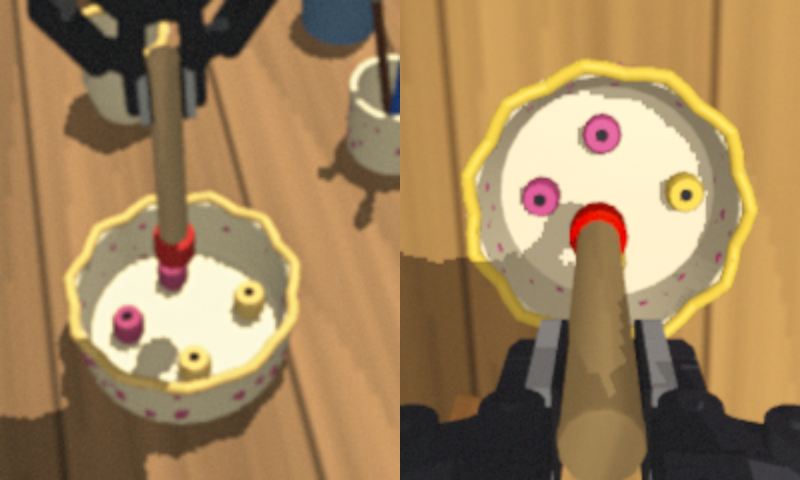

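The stirrer hangs above the bowl. All beads are still standing; the head is at wrist pixel ≈ (319,196), just off the middle.

```bash
python3 -c "
from h import *
print('foot wrist',ray('wrist',319,194.5,86),'side',ray('side',287.6,297.5,86), proj('side',[493,-217,86]))
for p in((320.5,147),(290.5,179),(363,177.5)):print(ray('wrist',*p,24))
# beads side crop tops
for p in((128,316),(195,356),(250,291)):print(ray('side',215+p[0]/2.395,190+p[1]/2.4,26))
print('bowl rim wrist',ray('wrist',220+(609-400)/2,80+200/2,56))
"
```

```text
foot wrist [ 491.1 -216.6   86. ] side [ 491.3 -221.6   86. ] [288.2 294.8]
[ 492.9 -179.8   24. ]
[ 458.7 -214.5   24. ]
[ 539.6 -214.3   24. ]
[ 458.9 -216.4   26. ]
[ 496.2 -254.6   26. ]
[ 540.5 -214.7   26. ]
bowl rim wrist [ 496.5 -209.5   56. ]
```

```bash
python3 -m inch '[[1,[0.15,0.5,0],[0.1,0.1,0]],[1,[0,0,2],[0,0,0]],[1,[0,0,2],[0,0,0]],[1,[0,0,1.5],[0,0,0]],[1,[0,0,0.8],[0,0,0]]]';python3 -c "
from h import *
to([498,-215,159])
"
```

```text
time: 6.45
ee_pos: [500.3, -211.3, 172.4]
orientation: [[0.016, 1.0, -0.003], [1.0, -0.016, 0.003], [0.003, -0.003, -1.0]]
contact_force: [0.5, -0.1, -1.4]
grip_width: 0.193
6.45 [ 500.3 -211.3  172.4] f [ 0.5 -0.1 -1.4] w 0.19268723241469135 cm in tool: [-0.38 -0.22  1.34]
R [[0.016, 1.0, -0.003], [1.0, -0.016, 0.003], [0.003, -0.003, -1.0]]
```

```bash
python3 -m inch '[[1,[-0.35,-0.2,0.6],[0,0,0]],[1,[0,0,0.4],[0,0,0]],[1,[0,0,0.2],[0,0,0]]]'
cat >> h.py <<'E'
C=np.array([498,-214.5])
def plan(zt,r=37,step=18,n=5,a0=None):
    s=ctrl.read_state();R=np.array(s['orientation']);p=np.array(s['ee_pos']);f=p[:2]-C
    a=np.degrees(np.arctan2(f[1],f[0])) if a0 is None else a0
    print('t',round(s['time'],2),'p',p.round(1),'f',np.round(s['contact_force'],1),'w',round(s['grip_width'],3),'ang %.0f r %.1f'%(a,np.hypot(*f)))
    w=np.degrees(R.T@np.cross(R[:,2],[0,0,-1]));print('levelling',w.round(1))
    q=p
    for i in range(n):
        b=np.radians(a+step*(i+1));g=np.array([C[0]+r*np.cos(b),C[1]+r*np.sin(b),zt]);print((R.T@(g-q)/10).round(2));q=g
E
python3 -c "
from h import *
plan(158,n=1,a0=27)
"
```

```text
time: 6.75
ee_pos: [498.7, -214.2, 159.5]
orientation: [[0.014, 1.0, -0.003], [1.0, -0.014, 0.004], [0.004, -0.003, -1.0]]
contact_force: [0.5, -0.0, -0.8]
grip_width: 0.194
t 6.75 p [ 498.7 -214.2  159.5] f [ 0.5 -0.  -0.8] w 0.194 ang 27 r 0.8
levelling [-0.2 -0.2  0. ]
[2.62 2.51 0.15]
```

```bash
python3 -m inch '[[1,[0,0,0.2],[-0.2,-0.2,0]]]'; python3 -m inch '[[1,[0,0,0.15],[0,0,0]]]'
```

```text
time: 6.85
ee_pos: [499.0, -214.4, 157.7]
orientation: [[0.015, 1.0, 0.001], [1.0, -0.015, -0.0], [-0.0, 0.001, -1.0]]
contact_force: [-0.0, -0.3, -1.0]
grip_width: 0.195
time: 6.95
ee_pos: [499.1, -214.4, 156.4]
orientation: [[0.015, 1.0, 0.001], [1.0, -0.015, -0.0], [-0.0, 0.001, -1.0]]
contact_force: [-0.4, 0.0, -1.3]
grip_width: 0.191
```

```bash
python3 -c "
from h import *
a=snap('side','s5.png');t=snap('top','t5.png')
o=np.zeros((480,800,3),np.uint8);o[:,:400]=cv2.resize(a[260:370,240:345],(400,480),interpolation=2);o[:,400:]=cv2.resize(t[195:285,350:440],(400,480),interpolation=2);cv2.imwrite('pics/c4.png',o[:,:,::-1])
plan(158,n=1,a0=27)
"
```

```text
t 7.05 p [ 499.1 -214.4  156.4] f [-0.3 -0.  -1.4] w 0.195 ang 27 r 1.1
levelling [ 0.1  0.  -0. ]
[ 2.64  2.47 -0.16]
```

View pics/c4.png

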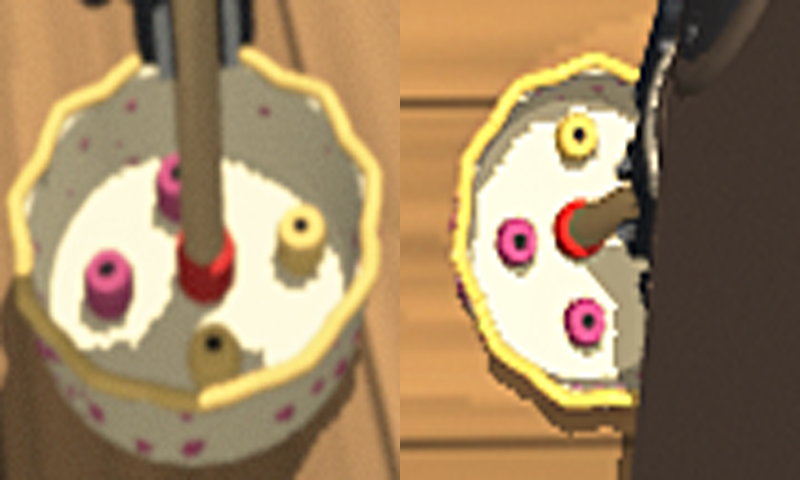

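The head is in the middle of the beads (side pixel about (294,321)) just over the floor, and all four beads are standing.

```bash
python3 -m inch '[[1,[0,0,0.15],[0,0,0]]]'; python3 -m inch '[[1,[0,0,0.15],[0,0,0]]]'
```

```text
time: 7.15
ee_pos: [499.7, -214.8, 155.8]
orientation: [[0.015, 1.0, 0.003], [1.0, -0.015, -0.001], [-0.001, 0.003, -1.0]]
contact_force: [-4.2, -0.8, 33.6]
grip_width: 0.196
time: 7.25
ee_pos: [500.3, -215.2, 155.8]
orientation: [[0.014, 1.0, 0.004], [1.0, -0.014, -0.002], [-0.002, 0.004, -1.0]]
contact_force: [-6.5, 1.5, 34.4]
grip_width: 0.192
```

Floor contact is at TCP z of about 156, so I stir at about 159 (foot 3 mm up). First I raise it, then move out between two beads.

```bash
python3 -m inch '[[1,[0,-0.1,-0.35],[-0.2,0,0]],[1,[1.3,1.25,0],[0,0,0]],[1,[1.3,1.25,0],[0,0,0]]]';python3 -c "
from h import *
plan(159)
"
```

```text
time: 7.55
ee_pos: [524.7, -190.6, 161.0]
orientation: [[0.017, 1.0, 0.009], [1.0, -0.017, -0.003], [-0.003, 0.009, -1.0]]
contact_force: [0.2, -0.8, -0.3]
grip_width: 0.196
t 7.55 p [ 524.7 -190.6  161. ] f [ 0.2 -0.8 -0.3] w 0.196 ang 42 r 35.8
levelling [0.5 0.2 0. ]
[ 0.79 -0.83  0.19]
[ 0.4  -1.09 -0.01]
[ 0.04 -1.16 -0.01]
[-0.32 -1.11 -0.01]
[-0.65 -0.96 -0.01]
```

```bash
python3 -m inch '[[1,[0.8,-0.8,0.2],[0.5,0.2,0]],[1,[0.4,-1.1,0],[0,0,0]],[1,[0.05,-1.15,0],[0,0,0]],[1,[-0.3,-1.1,0],[0,0,0]],[1,[-0.65,-0.95,0],[0,0,0]]]';python3 -c "
from h import *
plan(159,step=20)
"
```

```text
time: 8.05
ee_pos: [472.8, -186.0, 159.8]
orientation: [[0.014, 1.0, 0.006], [1.0, -0.014, -0.001], [-0.001, 0.006, -1.0]]
contact_force: [11.4, -3.2, 2.3]
grip_width: 0.195
t 8.05 p [ 472.8 -186.   159.8] f [11.4 -3.2  2.3] w 0.195 ang 131 r 38.0
levelling [ 0.3  0.1 -0. ]
[-1.09 -0.72  0.08]
[-1.22 -0.39 -0.  ]
[-1.28  0.05  0.  ]
[-1.19  0.49  0.  ]
[-0.95  0.86  0.01]
```

```bash
python3 -m inch '[[1,[-1.1,-0.7,0.1],[0.3,0.1,0]],[1,[-1.2,-0.4,0],[0,0,0]],[1,[-1.28,0.05,0],[0,0,0]],[1,[-1.2,0.5,0],[0,0,0]],[1,[-0.95,0.85,0],[0,0,0]]]';python3 -c "
from h import *
plan(159,step=20)
"
```

```text
time: 8.55
ee_pos: [474.8, -250.4, 162.1]
orientation: [[0.019, 1.0, 0.011], [1.0, -0.019, -0.004], [-0.004, 0.011, -1.0]]
contact_force: [-0.7, 0.2, -1.1]
grip_width: 0.194
t 8.55 p [ 474.8 -250.4  162.1] f [-0.7  0.2 -1.1] w 0.194 ang -123 r 42.8
levelling [0.7 0.2 0. ]
[0.01 1.49 0.33]
[-0.04  1.28  0.01]
[0.4  1.22 0.01]
[0.79 1.01 0.01]
[1.09 0.68 0.  ]
```

```bash
python3 -m inch '[[1,[0,1.45,0.3],[0.7,0.2,0]],[1,[0,1.28,0],[0.1,0,0]],[1,[0.4,1.2,0.05],[0.1,0,0]],[1,[0.8,1,0],[0.1,0,0]],[1,[1.1,0.7,0.05],[0.1,0,0]]]';python3 -c "
from h import *
plan(159,step=20)
"
```

```text
time: 9.05
ee_pos: [532.2, -230.1, 156.9]
orientation: [[0.022, 1.0, -0.013], [1.0, -0.022, 0.002], [0.002, -0.013, -1.0]]
contact_force: [0.3, 0.5, -1.1]
grip_width: 0.194
t 9.05 p [ 532.2 -230.1  156.9] f [ 0.3  0.5 -1.1] w 0.194 ang -25 r 37.6
levelling [-0.7 -0.1 -0. ]
[ 1.28  0.23 -0.21]
[ 1.28 -0.15  0.  ]
[ 1.15 -0.58  0.01]
[ 0.88 -0.94  0.01]
[ 0.51 -1.18  0.02]
```

```bash
python3 -m inch '[[1,[1.28,0.2,-0.2],[-0.7,-0.1,0]],[1,[1.28,-0.15,0],[0,0,0]],[1,[1.15,-0.6,0],[0,0,0]],[1,[0.9,-0.95,0],[0,0,0]],[1,[0.5,-1.2,0],[0,0,0]]]';python3 -c "
from h import *
plan(159,step=20)
"
```

```text
time: 9.55
ee_pos: [505.0, -171.8, 158.7]
orientation: [[0.017, 1.0, -0.001], [1.0, -0.017, -0.001], [-0.001, -0.001, -1.0]]
contact_force: [-0.6, 0.1, 0.4]
grip_width: 0.196
t 9.55 p [ 505.  -171.8  158.7] f [-0.6  0.1  0.4] w 0.196 ang 81 r 43.3
levelling [-0.1  0.1 -0. ]
[-0.66 -1.38 -0.03]
[-0.47 -1.19  0.  ]
[-0.85 -0.96  0.  ]
[-1.13 -0.61  0.  ]
[-1.27 -0.19  0.  ]
```

```bash
python3 -m inch '[[1,[-0.65,-1.4,0],[0,0,0]],[1,[-0.45,-1.2,0],[0,0,0]],[1,[-0.85,-0.95,0],[0,0,0]],[1,[-1.15,-0.6,0],[0,0,0]],[1,[-1.25,-0.2,0],[0,0,0]]]';python3 -c "
from h import *
plan(159,step=20)
"
```

```text
time: 10.05
ee_pos: [458.1, -215.8, 160.4]
orientation: [[0.015, 1.0, 0.005], [1.0, -0.015, -0.003], [-0.003, 0.005, -1.0]]
contact_force: [4.3, 4.0, 0.2]
grip_width: 0.198
t 10.05 p [ 458.1 -215.8  160.4] f [4.3 4.  0.2] w 0.198 ang -178 r 40.0
levelling [0.3 0.2 0. ]
[-1.24  0.58  0.15]
[-1.08  0.69  0.01]
[-0.78  1.02  0.01]
[-0.38  1.23  0.01]
[0.06 1.28 0.01]
```

```bash
python3 -m inch '[[1,[-1.25,0.6,0.15],[0.3,0.2,0]],[1,[-1.1,0.7,0],[0,0,0]],[1,[-0.8,1,0],[0,0,0]],[1,[-0.4,1.2,0],[0,0,0]],[1,[0.05,1.28,0],[0,0,0]]]';python3 -c "
from h import *
plan(159,step=20)
"
```

```text
time: 10.55
ee_pos: [506.7, -258.9, 158.0]
orientation: [[0.021, 1.0, -0.003], [1.0, -0.021, 0.003], [0.003, -0.003, -1.0]]
contact_force: [-9.2, 4.8, 6.2]
grip_width: 0.195
t 10.55 p [ 506.7 -258.9  158. ] f [-9.2  4.8  6.2] w 0.195 ang -79 r 45.3
levelling [-0.2 -0.2  0. ]
[ 1.29  1.01 -0.1 ]
[ 0.86  0.95 -0.  ]
[1.14 0.6  0.  ]
[1.27 0.17 0.  ]
[ 1.26 -0.27  0.  ]
```

```bash
python3 -m inch '[[1,[1.25,1,-0.1],[-0.2,-0.2,0]],[1,[0.85,0.95,0],[0,0,0]],[1,[1.1,0.6,0],[0,0,0]],[1,[1.25,0.15,0],[0,0,0]],[1,[1.25,-0.3,0],[0,0,0]]]';python3 -c "
from h import *
plan(159,step=20)
"
```

```text
time: 11.05
ee_pos: [533.7, -199.1, 156.8]
orientation: [[0.021, 1.0, -0.006], [1.0, -0.021, 0.001], [0.001, -0.006, -1.0]]
contact_force: [-3.7, -3.6, 0.5]
grip_width: 0.193
t 11.05 p [ 533.7 -199.1  156.8] f [-3.7 -3.6  0.5] w 0.193 ang 23 r 38.8
levelling [-0.3 -0.   0. ]
[ 0.98 -0.9  -0.21]
[ 0.75 -1.05  0.01]
[ 0.34 -1.24  0.01]
[-0.1  -1.28  0.01]
[-0.53 -1.17  0.01]
```

```bash
python3 -m inch '[[1,[1,-0.9,-0.2],[-0.3,0,0]],[1,[0.75,-1.05,0],[0,0,0]],[1,[0.35,-1.25,0],[0,0,0]],[1,[-0.1,-1.28,0],[0,0,0]],[1,[0,0,0],[0,0,0]]]';python3 -c "
from h import *
a=snap('side','s6.png');w=snap('wrist','w6.png')
o=np.zeros((480,800,3),np.uint8);o[:,:400]=cv2.resize(a[250:370,230:350],(400,480),interpolation=2);o[:,400:]=cv2.resize(w[60:320,210:430],(400,480),interpolation=2);cv2.imwrite('pics/c5.png',o[:,:,::-1])
plan(159,step=20)
"
```

```text
time: 11.55
ee_pos: [483.3, -173.1, 159.4]
orientation: [[0.019, 1.0, -0.001], [1.0, -0.019, 0.001], [0.001, -0.001, -1.0]]
contact_force: [0.0, 0.9, -1.5]
grip_width: 0.193
t 11.65 p [ 485.2 -173.7  159.6] f [ 0.4  0.8 -1.9] w 0.192 ang 107 r 42.7
levelling [ 0. -0.  0.]
[-1.16 -0.95  0.06]
[-0.96 -0.85 -0.  ]
[-1.2  -0.47 -0.  ]
[-1.28 -0.03 -0.  ]
[-1.22  0.41 -0.  ]
```

View pics/c5.png

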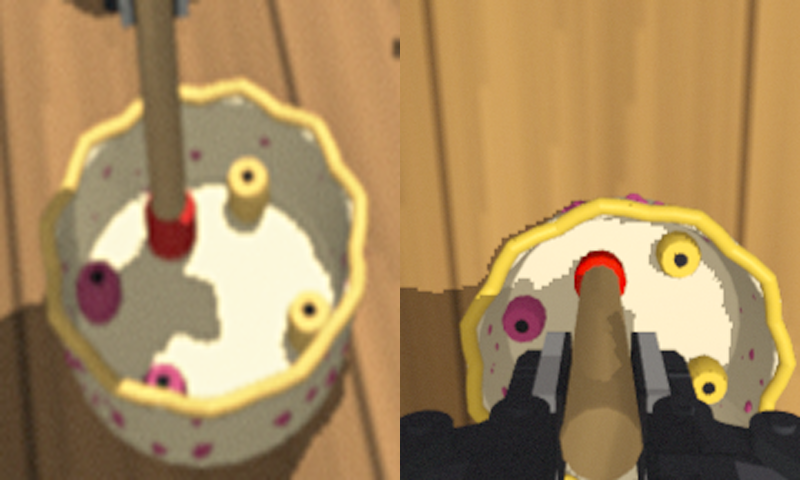

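All four beads are in the bowl. Side-view positions in the crop: pink (97,278), pink (165,378), yellow (308,310), yellow (247,175). I'll check how far they moved.

```bash
python3 -c "
from h import *
for n,p in(('pink',(97,278)),('pink',(165,378)),('yel',(308,310)),('yel',(247,175))):print(n,ray('side',230+p[0]/3.333,250+p[1]/4,26))
for p in((681,260),(523,322),(709,388)):print(ray('wrist',210+(p[0]-400)*.55,60+p[1]*260/480,26))
to([497,-214,159])
"
```

```text
pink [ 445.2 -209.3   26. ]
pink [ 469.6 -259.5   26. ]
yel [ 538.7 -244.7   26. ]
yel [ 523.3 -176.3   26. ]
[ 524.7 -177.    26. ]
[ 447.1 -207.    26. ]
[ 540.5 -244.6   26. ]
11.65 [ 485.2 -173.7  159.6] f [ 0.4  0.8 -1.9] w 0.19222858749990168 cm in tool: [-4.01  1.26  0.06]
R [[0.019, 1.0, 0.001], [1.0, -0.019, 0.001], [0.001, 0.001, -1.0]]
```

Three beads moved 30 mm or more, but one pink may have moved only about 15 mm. I'll continue another quarter turn to push it on.

```bash
python3 -m inch '[[1,[-1.15,-0.95,0],[0,0,0]],[1,[-0.95,-0.85,0],[0,0,0]],[1,[-1.2,-0.45,0],[0,0,0]],[1,[-1.28,0,0],[0,0,0]],[1,[-1.1,0.35,0],[0,0,0]]]';python3 -c "
from h import *
to([498,-214,159])
"
```

```text
time: 12.15
ee_pos: [466.0, -235.3, 160.7]
orientation: [[0.019, 1.0, 0.006], [1.0, -0.019, -0.001], [-0.001, 0.007, -1.0]]
contact_force: [0.1, 1.4, -0.2]
grip_width: 0.195
12.15 [ 466.  -235.3  160.7] f [ 0.1  1.4 -0.2] w 0.19515892598044848 cm in tool: [2.2  3.16 0.18]
R [[0.019, 1.0, 0.006], [1.0, -0.019, -0.001], [-0.001, 0.007, -1.0]]
```

Now back to the middle, then up to foot z of about 95.

```bash
python3 -m inch '[[1,[1.1,1.55,0],[0.3,0,0]],[1,[1.1,1.55,0],[0,0,0]],[1,[0,0,-2],[0,0,0]],[1,[0,0,-3.5],[0,0,0]],[1,[0,0,-3.5],[0,0,0]]]';python3 -c "
from h import *
w=snap('wrist','w7.png');a=snap('side','s7.png')
o=np.zeros((480,800,3),np.uint8);o[:,:400]=cv2.resize(a[250:370,230:350],(400,480),interpolation=2);o[:,400:]=cv2.resize(w[60:320,210:430],(400,480),interpolation=2);cv2.imwrite('pics/c6.png',o[:,:,::-1])
to([681,60,253])
"
```

```text
time: 12.65
ee_pos: [497.8, -215.5, 247.9]
orientation: [[0.022, 1.0, -0.008], [1.0, -0.022, 0.003], [0.003, -0.008, -1.0]]
contact_force: [0.3, -0.1, -0.1]
grip_width: 0.19
12.75 [ 500.1 -216.6  251.3] f [ 0.3 -0.4 -1.4] w 0.1922170660774847 cm in tool: [28.06 17.46 -0.2 ]
R [[0.022, 1.0, -0.001], [1.0, -0.022, -0.0], [-0.0, -0.001, -1.0]]
```

View pics/c6.png

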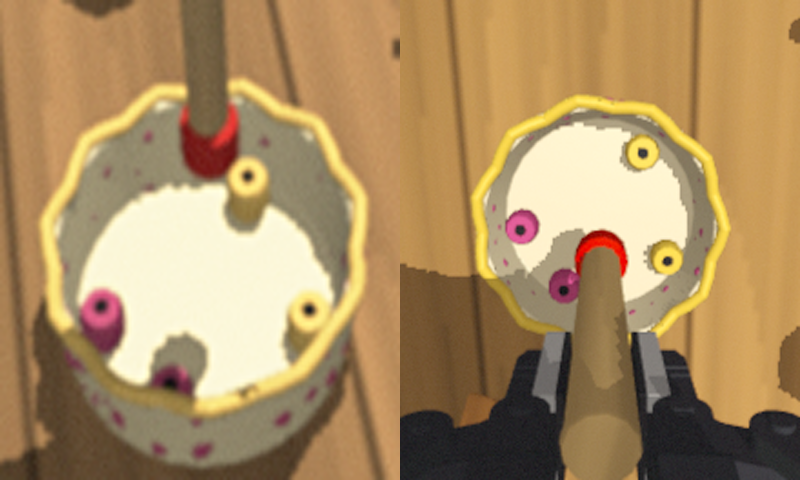

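```bash
python3 -c "
from h import *
for p in((101,305),(173,382),(308,310),(247,175)):print(ray('side',230+p[0]/3.333,250+p[1]/4,26))
for p in((522,228),(565,287),(667,259),(642,153)):print(ray('wrist',210+(p[0]-400)*.55,60+p[1]*260/480,26))
print('foot',ray('wrist',319,60+(250)*260/480,102))
"
```

```text
[ 445.5 -221.9   26. ]
[ 472.8 -261.9   26. ]
[ 538.7 -244.7   26. ]
[ 523.3 -176.3   26. ]
[ 450.  -223.7   26. ]
[ 476.  -263.6   26. ]
[ 543.3 -246.1   26. ]
[ 527.1 -178.6   26. ]
foot [ 499.5 -218.6  102. ]
```

All four beads are in the bowl and standing, well away from where they began: in ring order each is 30 mm or more off, and even counted unfavourably three of four are. Carrying back along the reverse path.

```bash
python3 -m inch '[[1,[2,0.7,-0.2],[0,0,0]],[1,[4,1.3,0],[0,0,0]],[1,[4,1.3,0],[0,0,0]],[1,[4,1.3,0],[0,0,0]],[1,[4,1.3,0],[0,0,0]]]' && python3 -m inch '[[1,[4,1.3,0],[0,0,0]],[1,[4,1.3,0],[0,0,0]],[1,[0,0,0],[0,0,0]]]';python3 -c "
from h import *
to([678,59,250]);plan(159,n=0)
"
```

```text
time: 13.25
ee_pos: [566.0, -36.2, 251.7]
orientation: [[0.028, 1.0, -0.001], [1.0, -0.028, -0.002], [-0.002, -0.001, -1.0]]
contact_force: [0.6, -0.1, -0.7]
grip_width: 0.191
time: 13.55
ee_pos: [596.5, 51.9, 249.1]
orientation: [[0.023, 1.0, -0.002], [1.0, -0.023, -0.001], [-0.001, -0.002, -1.0]]
contact_force: [-0.6, -1.5, -0.9]
grip_width: 0.19
13.55 [596.5  51.9 249.1] f [-0.6 -1.5 -0.9] w 0.19044921674140447 cm in tool: [ 0.9   8.13 -0.1 ]
R [[0.023, 1.0, -0.002], [1.0, -0.023, -0.001], [-0.001, -0.002, -1.0]]
t 13.55 p [596.5  51.9 249.1] f [-0.6 -1.5 -0.9] w 0.19 ang 70 r 284.0
levelling [-0.1  0.1 -0. ]
```

```bash
python3 -m inch '[[1,[0.4,4,0],[0,0,0]],[1,[0.4,4,0],[0,0,0]],[1,[0,0,0],[0,0,0]]]';python3 -c "
from h import *
to([678,59,250]);plan(159,n=0)
"
```

```text
time: 13.85
ee_pos: [677.7, 61.1, 245.5]
orientation: [[0.018, 1.0, -0.007], [1.0, -0.018, -0.002], [-0.002, -0.007, -1.0]]
contact_force: [0.5, -0.2, -0.9]
grip_width: 0.194
13.85 [677.7  61.1 245.5] f [ 0.5 -0.2 -0.9] w 0.19387746303913728 cm in tool: [-0.21  0.03 -0.45]
R [[0.018, 1.0, -0.007], [1.0, -0.018, -0.002], [-0.002, -0.007, -1.0]]
t 13.85 p [677.7  61.1 245.5] f [ 0.5 -0.2 -0.9] w 0.194 ang 57 r 329.0
levelling [-0.4  0.1  0. ]
```

```bash
python3 -m inch '[[1,[-0.2,0,1],[-0.4,0.1,0]],[1,[0,0,1.3],[0,0,0]]]';python3 -c "
from h import *
w=snap('wrist','w8.png');a=snap('side','s8.png');t=snap('top','t8.png')
o=np.zeros((480,800,3),np.uint8);o[:,:400]=cv2.resize(a[120:220,310:410],(400,480),interpolation=2);o[:,400:]=cv2.resize(w[120:280,240:400],(400,480),interpolation=2);cv2.imwrite('pics/c7.png',o[:,:,::-1])
to([678,59,156])
"
```

```text
time: 14.05
ee_pos: [678.1, 59.0, 220.6]
orientation: [[0.018, 1.0, 0.001], [1.0, -0.018, -0.0], [-0.0, 0.001, -1.0]]
contact_force: [-0.4, -0.7, -0.7]
grip_width: 0.192
14.2 [677.   59.1 220.3] f [-0.2 -0.4 -0.5] w 0.19848554100324467 cm in tool: [-0.    0.12  6.43]
R [[0.018, 1.0, -0.002], [1.0, -0.018, -0.0], [-0.0, -0.002, -1.0]]
```

View pics/c7.png

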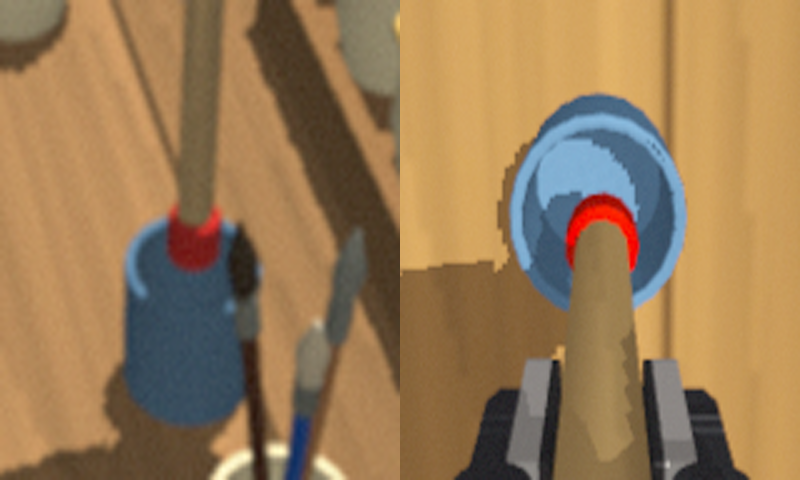

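The head hangs over the cup opening in both views. In the wrist crop the rim centre is (599,211) and the foot centre about (602,235).

```bash
python3 -c "
from h import *
print('rim',ray('wrist',319.6,190.3,62),'foot',ray('wrist',320.8,198.3,70))
"
```

```text
rim [676.8  59.7  62. ] foot [677.8  54.1  70. ]
```

```bash
python3 -m inch '[[1,[0.25,0,0.5],[0,0,0]],[1,[0,0,2],[0,0,0]],[1,[0,0,2],[0,0,0]],[1,[0,0,1.2],[0,0,0]]]';python3 -c "
from h import *
to([678,61,156]);plan(159,n=0)
"
```

```text
time: 14.6
ee_pos: [677.5, 61.7, 164.6]
orientation: [[0.019, 1.0, 0.003], [1.0, -0.019, 0.0], [0.0, 0.003, -1.0]]
contact_force: [-0.8, -0.1, -0.6]
grip_width: 0.196
14.6 [677.5  61.7 164.6] f [-0.8 -0.1 -0.6] w 0.19599117936498978 cm in tool: [-0.07  0.05  0.86]
R [[0.019, 1.0, 0.003], [1.0, -0.019, 0.0], [0.0, 0.003, -1.0]]
t 14.6 p [677.5  61.7 164.6] f [-0.8 -0.1 -0.6] w 0.196 ang 57 r 329.4
levelling [ 0.2 -0.  -0. ]
```

```bash
python3 -m inch '[[1,[-0.05,0,0.5],[0.2,0,0]],[1,[0,0,0.2],[0,0,0]]]'; python3 -m inch '[[1,[0,0,0.15],[0,0,0]]]'
```

```text
time: 14.8
ee_pos: [676.7, 61.3, 156.4]
orientation: [[0.019, 1.0, -0.002], [1.0, -0.019, 0.0], [0.0, -0.002, -1.0]]
contact_force: [0.3, -0.4, -1.6]
grip_width: 0.193
time: 14.9
ee_pos: [677.1, 61.3, 155.6]
orientation: [[0.019, 1.0, -0.001], [1.0, -0.019, 0.0], [0.0, -0.001, -1.0]]
contact_force: [-1.9, -0.8, 15.9]
grip_width: 0.193
```

The foot is on the cup floor (16 N) and the rod is upright. Opening gently.

```bash
python3 -m inch '[[1,[0,0,-0.05],[0,0,0]],[0.75,[0,0,0],[0,0,0]],[0.5,[0,0,0],[0,0,0]],[0.3,[0,0,0],[0,0,0]],[0,[0,0,0],[0,0,0]]]' && python3 -m inch '[[0,[0,0,0],[0,0,0]],[0,[0,0,0],[0,0,0]],[0,[0,0,0],[0,0,0]],[0,[0,0,0],[0,0,0]]]'
```

```text
time: 15.4
ee_pos: [678.5, 61.4, 158.7]
orientation: [[0.019, 1.0, 0.003], [1.0, -0.019, 0.0], [0.0, 0.003, -1.0]]
contact_force: [-0.3, -0.7, 0.2]
grip_width: 0.758
time: 15.8
ee_pos: [678.5, 61.3, 158.7]
orientation: [[0.019, 1.0, 0.003], [1.0, -0.019, 0.0], [0.0, 0.003, -1.0]]
contact_force: [0.3, 0.8, -0.2]
grip_width: 0.999
```

```bash
python3 -m inch '[[0,[0,0,-2],[0,0,0]],[0,[0,0,-4],[0,0,0]],[0,[0,0,-4],[0,0,0]],[0,[0,0,-4],[0,0,0]],[0,[0,0,0],[0,0,0]]]';python3 -c "
from h import *
a=snap('side','s9.png');w=snap('wrist','w9.png')
o=np.zeros((400,800,3),np.uint8);o[:,:400]=a[:,200:600];o[:,400:]=w[:,120:520];cv2.imwrite('pics/c8.png',o[:,:,::-1])
to([678,61,280])
"
```

```text
time: 16.3
ee_pos: [677.2, 61.3, 301.8]
orientation: [[0.019, 1.0, -0.002], [1.0, -0.019, 0.0], [0.0, -0.002, -1.0]]
contact_force: [0.7, -0.0, 0.5]
grip_width: 0.996
16.4 [675.2  61.1 296.9] f [-0.5  0.7 -0.5] w 1.0022734661725758 cm in tool: [-0.01  0.29  1.69]
R [[0.019, 1.0, -0.008], [1.0, -0.019, -0.0], [-0.0, -0.008, -1.0]]
```

View pics/c8.png

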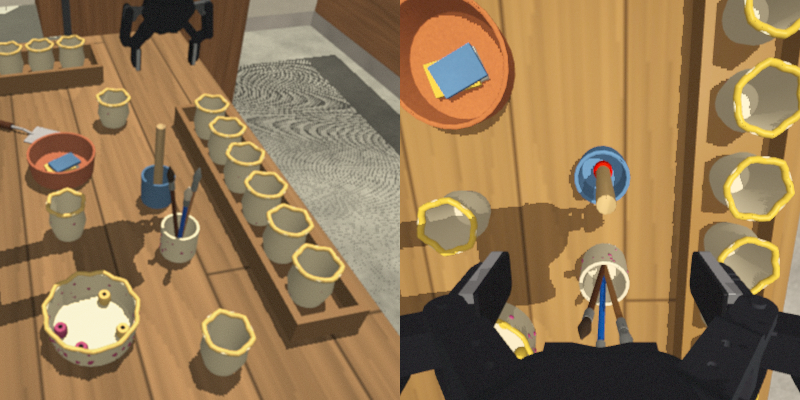

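The stirrer stands upright in the blue cup (top at side-panel pixel (160,126)). All four beads are in the bowl and the gripper is well clear, so I'm handing in.

```bash
python3 -c "
from plant import ctrl
print(ctrl.finish_job())"
```

```text
the job is handed in; nothing more can be done
None
```

The job is done and handed in at about 16.4 s; no verdict was reported. I took the stirrer from the blue cup and stirred about 2.3 turns. Then I stood it back in the blue cup, red head down, and let go.

- **Stirring:** by my readings the head stayed about 1–6 mm above the bowl floor, on circles of roughly 36–45 mm radius. That is a few millimetres wider than the 40 mm I aimed for in places.
- **Last pictures:** the stirrer stands upright in the blue cup and all four beads are in the bowl. The gripper is open, well above everything.
- **Forces:** the largest I saw was about 34 N at the wrist, from one deliberate touch of the bowl floor to find its height.
- **One doubt:** the two pink beads look alike, so one of them may have ended only about 13 mm from where a pink one began. The other three moved at least 30 mm whichever way I match them.

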